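# Scan a loose ribbon roll on its carrying tray

## Task

Lift the tray off its sloped stand by its upright grip, hold it in the air just above the glass of the counter scanner and tilt it so that the loose ribbon roll rolls to the middle of the tray, and keep the roll there, over the clear pane and nearly still, for about 4 seconds so that it is scanned. Then let the roll roll gently back against the tray's sprung buffer, set the tray back on its stand the way it stood, with the roll lying against the buffer, and let go. Never touch the roll, let it bang into the buffer or run to the low lip at the other end, and leave the other things on the bench where they are.

Things in the scene. Friction and masses are not known exactly. Their poses are not given: they have to be found in the camera images.
- tray: Flat aluminium tray, 112 wide (x), 270 long (y from -145 to 125), mass 0.34 kg (+-30 %). Origin: on the underside, below the pane's centre, z up. Floor 6 thick. Guard rails along both long sides: slick bars at x = +-54, z 31 to 41. Sprung buffer at the -y end; at the +y end only a 6 high lip (inner face y = 120). Clear pane 60 x 60 in the middle; grip on the -x side (towards the robot).
- grip (a point): Point on the tray's grip, at tray (-70, 0, 82), axes as the tray's. The grip is an upright black block, 30 along tray x and 22 along tray y (pinch it across this, fingers closing along tray y), from tray z = 40 to 100, free on all sides.
- pane (a point): Centre of the clear pane, on top of the tray's floor, at tray (0, 0, 6); axes as the tray's. Turning the tray by a small angle a about its own +x raises its +y end and makes the roll accelerate towards -y by 6.5 a m/s^2 (a in rad).
- buffer (a joint): Sprung buffer: an upright rubber-faced plate, 50 high, across the tray near its -y end; its face stands at tray y = -116 when free. The value is how far (m) the roll has pushed it back towards -y: 0 free, about 0.0015 with the roll leaning on it in the seated tray, 0.018 fully in. Spring 80 N/m, damping 1.5 N s/m. Being met at 0.1 m/s presses it about 5 mm in, which is gentle; 10 mm is a bang.
- roll: Gold ribbon roll, a solid cylinder 60 in diameter, 94 long, 0.22 kg (+-25 %), lying across the tray, axis along tray x. Origin: its centre; its axes turn as it rolls. In the tray's frame it is at z = 36; y = -86 when touching the free buffer, -87 to -89 when leaning on it, 0 in the middle, 102 when touching the lip. It rolls along tray y without resistance.
- stand: Fixed steel stand. Origin: on the bench under its middle, z up; its x and y match the seated tray's. The seat, 130 (x) by 310 (y), slopes 0.06 rad, +y end higher, middle at z = 34: the seated tray's origin is there, turned 0.06 rad about +x. A 6 high edge stands 20 beyond the tray's low end. At the start the tray sits on it, the roll at rest against the buffer.
- scanner: Fixed black counter scanner, 170 (x) by 200 (y), 30 high, with a green glass window facing up. Origin: centre of the underside, on the bench.
- glass (a point): Centre of the scanner's glass window, on its top face, 30 above the bench, z up.
- spare_a: Spare ribbon roll standing upright, 60 diameter, 90 tall, loose, not part of the job. Origin: centre of the underside.
- spare_b: Second spare ribbon roll standing upright, 60 diameter, 90 tall, loose, not part of the job. Origin: centre of the underside.
- packing_tape: Roll of clear packing tape lying flat, 104 diameter, 48 tall, loose, not part of the job. Origin: centre of the underside.
- small_carton: Small cardboard box, 90 x 130, 50 tall, loose, not part of the job. Origin: centre of the underside.
- cutter: Orange carton cutter lying flat, about 160 long, 14 tall, loose, not part of the job. Origin: centre of the underside.
- labels: Pad of white labels, 80 x 110, 30 tall, loose, not part of the job. Origin: centre of the underside.
Mind the look-alikes: they are no part of the job. Leave any blue look-alike of the roll alone.

How it is judged (in metres and radians):
On the way, in this order (a step that is already met when the one before it is completed fails the run):
1. the tray is off its stand and held in the air (its underside 25 to 160 mm above the glass) (z of tray in the frame of glass between 0.025 and 0.16 m and contact force between tray and stand below 0.05 N), for 0.3 s.
2. for 3.5 s: pane within 45 mm of the glass centre seen from above, underside 25 to 160 mm above it, tilt under 0.2 rad, roll within 25 mm of the pane's middle (along the tray) and slower than 0.08 m/s (horizontal distance between pane and glass below 0.045 m and z of tray in the frame of glass between 0.025 and 0.16 m and angle between tray's own z axis and vertical below 0.2 rad and y of roll in the frame of tray between -0.025 and 0.025 m and linear speed of roll below 0.08 m/s), for 3.5 s.
At the end, for the whole second after the job is handed in: The tray sits flat on its sloped stand, its origin within 25 mm of the seat's middle seen from above and within 6 mm of the seat's height, its x axis within 0.12 rad of the stand's; the roll lies in it against the buffer (within about 10 mm); tray and roll are at rest (under 0.02 m/s) (horizontal distance between tray and stand below 0.025 m and z of tray in the frame of stand between 0.028 and 0.04 m and angle between the x axis of tray and the x axis of stand, either way round below 0.12 rad and contact force between tray and stand above 1 N and y of roll in the frame of tray between -0.098 and -0.076 m and z of roll in the frame of tray between 0.028 and 0.044 m and linear speed of each of tray, roll below 0.02 m/s); the robot touches nothing.
It fails at once if the roll leaves the tray (y of roll in the frame of tray below -0.125 m or z of roll in the frame of tray above 0.06 m or z of roll in the frame of tray below 0.015 m).
It fails at once if the roll bangs into the buffer (pressed in by more than 10 mm) (value of joint buffer above 0.01 m).
It fails at once if the roll runs to the low lip (more than 95 mm from the middle of the tray) (y of roll in the frame of tray above 0.095 m).
It fails at once if the arm or the fingers touch the roll (over 1 N) (contact force between any of the arm, the fingers and roll above 1 N).
It fails at once if another thing on the bench is moved by more than 30 mm (distance of any of spare_a, spare_b, packing_tape, small_carton, cutter, labels from where it was at the start of the episode above 0.03 m).
It also fails if it takes over 72 s, if anything falls off the work surface, if the arm or the gripper's body presses on something with over 40 N, if the wrist force passes 120 N, or if a joint passes its speed limit or range.

## Robot

A 7-joint arm with a two-finger parallel gripper is mounted at the origin on the work surface. World frame = base frame: x ahead of the robot, y to its left, z up, the work surface at z = 0. Lengths are in m, angles in degrees, forces in N, time in s.
With the tool pointing down it reaches from about 0.35 to 0.9 m from the base axis. Payload 19.9 kg.
Tool frame: the origin (TCP) lies at the very end of the fingers, on their centre line; the grasp point (between the pads) lies 19 mm behind it (arm.pinch_z is the distance from the TCP to the grasp point, in m); z points along the fingers, y is the line along which they close (so a half turn about z gives the same grasp; the last joint's range is limited). The gripper opens to 94 mm and grips with 3 to 60 N. Pads are 16 mm wide; open, the fingers measure 119 mm over their backs; the gripper's body (75 mm by 177 mm) begins 78 mm behind the grasp point.
Start: joints at [-67.638, 23.915, -0.59, 92.452, 0.269, 63.638, -3.037], TCP at [0.262, 0.568, 0.205] pointing down, gripper open.
Joint ranges: [-161.28, 161.28], [-22.2, 115.67], [-73.04, 71.86], [3.21, 147.25], [-68.34, 248.33], [10.77, 114.83], [-161.83, 161.83]. Speed limits (degrees/s): [108.29, 108.29, 136.94, 136.94, 172.46, 172.46, 172.46].

## Interface

Orientations are given as a 3x3 rotation matrix whose columns are the frame's x, y, z axes.
In Python, from cell import arm gives the robot as it stands. The module is installed in compiled form; this text tells all that it offers.
- The arm moves only by the tool arm_command, never from a script. Its argument "motion" is a list that holds one entry, the list of rows, each a list of 6 numbers: the shift along the tool's x, y, z in m, then the turn, a rotation vector about the tool's x, y, z in degrees. A call has 1 to 12 rows; each row is the pose to reach, as a shift and turn from the pose commanded when the call began, along the tool's axes at that moment; what a row does not reach only later rows make up. A row lasts 1/10 s, in which the tool goes at most 50 mm and 8.59 degrees, less where a joint would pass 70% of its speed; a pose out of reach is approached as far as the arm can. A call with a gripper value outside its range is refused whole. "gripper" is the opening, from 0 (shut) to 1 (fully open), set as the call begins (left out, the last holds). The fingers move at their own pace and stop on an object; "newtons" is the grip in N (left out, the last holds). Time passes only in rows, so rows that repeat a pose let the fingers close. It gives the time, the measured TCP pose, the force, the opening and the grip force at its end, in the units of the state.
- arm.state(): the state, without advancing time (a new reading comes with each control period).
- arm.get_image(name): name is "scene" or "top" or "wrist"; returns a dict with "pixels" (384x512x3 uint8, blue, green, red), "depth" (384x512 float32, m along the optical axis (not along the pixel's ray), 0 where there is no reading), "fx", "fy", "cx", "cy" (pixels), "D" ([k1, k2, p1, p2, k3] as OpenCV has them; the pictures are not rectified), "eye" and "orientation" of the camera in the world. Camera axes: x right, y down, z forward; pixel columns grow to the right and rows downward; lengths in m; the calibration is good to about 2 mm. A picture is of the moment at which its call begins.
- arm.finish_job(): hands the job in; it is judged then, once.
Trained networks look in a picture, given as the dict that the camera call returned (one of the last four; its "shot" number tells which), for a name from the list of things; names that differ only in an ending like _2 or _b are one class to them, and where a whole thing is asked for, a point or a joint stands for the part that bears it (a point fixed in the world has none). Each returns a list of dicts, best first, with "score" (0 to 1); they miss things now and then, are a little off and sometimes report something else, mostly with a low value. They report only what shows in the picture. A call takes as long as a camera call. They do not tell look-alikes from the thing itself.
- arm.recognise(name, picture): "rect" ([left, top, width, height] in pixels, round what is visible of it).
- arm.mark_of(name, picture): "point" ([column, row] in pixels: a listed point, or the origin of a listed thing).
The state is a dict: "t": time; "joints": joint angles; "joint_vel": joint speeds; "tau": joint torques, N m; "tool_pos": TCP position; "ee_rot": TCP orientation; "force": force on the tool from outside, world axes, zero at the start; "wrist_torque": the same for the moment, N m; "opening": finger opening in m; "finger_force": force on a finger pad.
Only numpy, scipy, OpenCV 4.12 (cv2) and the standard library are available. Lean on these libraries where they do the work, as an engineer would, in place of code of your own. Each camera call takes 0.05 s, during which the arm holds its last target. There are 200 camera calls.

## Working session

There is one attempt and no reset: what is moved stays moved. The work goes in short steps, Python scripts to look and compute and a tool call to move; the robot and the scene stay as the last step left them, time stands still between calls to the robot, and variables do not carry over. Pictures are saved under pics/ and viewed, at most 10 in all, crops included, and the job is handed in when it is done.

Besides the shell and the picture viewer there is one more tool, called after "Request:" as a command line: name --argument value ..., lists and objects as JSON in quotes. arm_command: Moves the arm, as the interface text tells. Its arguments: {"type":"object","properties":{"motion":{"type":"array"},"gripper":{"type":"number"},"newtons":{"type":"number"}},"required":["motion"]}

```bash
mkdir -p pics
cat > h.py <<'E'
import numpy as np, cv2
from cell import arm
def und(im,u,v):
    K=np.array([[im["fx"],0,im["cx"]],[0,im["fy"],im["cy"]],[0,0,1.]])
    return cv2.undistortPoints(np.array([[[u,v]]],float),K,np.array(im["D"],float))[0,0]
def ray(im,u,v):
    x,y=und(im,u,v); return np.array(im["orientation"])@np.array([x,y,1.])
def onz(im,u,v,z):
    d=ray(im,u,v); e=np.array(im["eye"]); return e+d*(z-e[2])/d[2]
def dep(im,u,v):
    d=im["depth"][int(round(v)),int(round(u))]; return np.array(im["eye"])+ray(im,u,v)*d
def cloud(im):
    K=np.array([[im["fx"],0,im["cx"]],[0,im["fy"],im["cy"]],[0,0,1.]])
    v,u=np.mgrid[0:384,0:512]
    p=cv2.undistortPoints(np.stack([u.ravel(),v.ravel()],1).astype(float)[:,None],K,np.array(im["D"],float))[:,0]
    d=im["depth"].ravel()[:,None]
    P=np.hstack([p,np.ones((len(p),1))])*d@np.array(im["orientation"]).T+np.array(im["eye"])
    P[d[:,0]<=0]=np.nan
    return P.reshape(384,512,3)
E
python3 - <<'E'
from h import *
np.set_printoptions(precision=4,suppress=True)
s=arm.state(); print(s["t"],s["tool_pos"],s["opening"],arm.pinch_z); print(np.array(s["ee_rot"]))
for n in ("top","scene"):
    im=arm.get_image(n); cv2.imwrite(f"pics/{n}0.png",im["pixels"]); print(n,im["eye"])
    for t in ("tray","grip","pane","roll","stand","scanner","glass","buffer"):
        for f in (arm.mark_of,arm.recognise):
            try:
                for r in f(t,im)[:3]:
                    print(t,r, dep(im,*r["point"]) if "point" in r else "")
            except Exception as e: print(t,f.__name__,e)
E
```

```text
0.0 [0.2614 0.5673 0.2048] 0.09424711547166807 0.0188
[[-0.9082  0.4185 -0.0004]
 [ 0.4185  0.9082 -0.0012]
 [-0.0001 -0.0012 -1.    ]]
top [0.4705 0.0655 1.297 ]
tray {'point': [356.1, 234.0], 'score': 0.66} [ 0.5322 -0.2217  0.0398]
tray {'rect': [311.4, 201.9, 100.2, 63.4], 'score': 0.91} 
grip {'point': [356.2, 255.7], 'score': 0.96} [ 0.4723 -0.2001  0.1348]
grip {'point': [340.7, 150.1], 'score': 0.31} [ 0.7772 -0.187   0.0044]
grip {'rect': [308.8, 198.7, 104.3, 62.2], 'score': 0.62} 
pane {'point': [354.7, 228.6], 'score': 0.88} [ 0.5469 -0.2169  0.0439]
pane {'rect': [308.5, 198.2, 101.7, 62.3], 'score': 0.57} 
roll {'point': [388.0, 234.6], 'score': 0.85} [ 0.529  -0.297   0.0919]
roll {'point': [399.4, 154.6], 'score': 0.76} [ 0.7553 -0.3438  0.0629]
roll {'rect': [375.7, 218.5, 27.1, 32.8], 'score': 0.95} 
roll {'rect': [384.7, 138.8, 29.4, 36.1], 'score': 0.68} 
roll {'rect': [298.9, 193.7, 116.4, 71.4], 'score': 0.56} 
stand {'rect': [300.1, 196.7, 114.0, 66.7], 'score': 0.85} 
stand {'rect': [276.4, 129.6, 27.5, 31.7], 'score': 0.51} 
scanner {'point': [199.2, 209.0], 
[... 1157 characters left out ...]

roll {'rect': [355.2, 173.1, 43.2, 37.4], 'score': 0.26} 
stand {'point': [164.6, 208.1], 'score': 0.9} [ 0.602  -0.2167  0.0737]
stand {'rect': [104.1, 180.9, 111.7, 44.2], 'score': 0.77} 
scanner {'point': [309.6, 197.0], 'score': 0.69} [0.6256 0.2129 0.0315]
scanner {'rect': [270.3, 165.4, 79.0, 58.8], 'score': 0.66} 
glass {'point': [310.1, 188.1], 'score': 0.94} [0.5934 0.225  0.0321]
glass {'point': [305.2, 250.0], 'score': 0.66} [0.8061 0.1398 0.0482]
glass {'rect': [271.3, 165.5, 77.0, 56.6], 'score': 0.61} 
glass {'rect': [235.8, 207.0, 18.8, 32.1], 'score': 0.43} 
buffer call it knows: cutter, glass, grip, labels, packing_tape, pane, roll, scanner, small_carton, spare, stand, tray
```

Run:
```python
import cv2
a=cv2.imread("pics/top0.png"); b=cv2.resize(a[110:300,130:440],None,fx=2.5,fy=2.5,interpolation=cv2.INTER_CUBIC); cv2.imwrite("pics/top0c.png",b)
```

```text
(no output)
```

View pics/top0c.png

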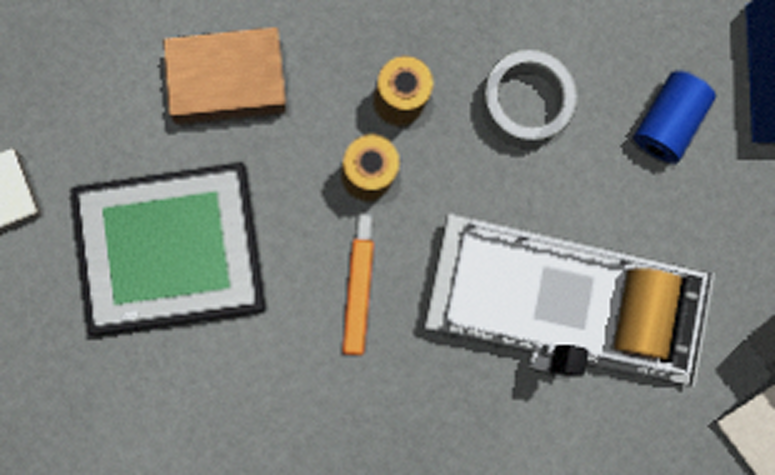

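View pics/scene0.png

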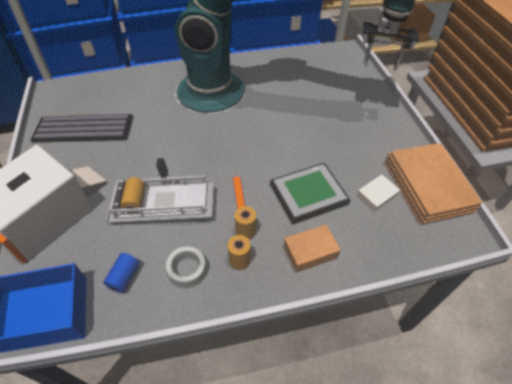

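The top crop shows the tray at right (grip at 568,360, gold roll at 650,312 against the buffer on the right). The glass is at (167,248), the cutter and two spares stand in between, and the blue look-alike is at (675,115). The scene view agrees.

Run:
```python
from h import *
np.set_printoptions(precision=4,suppress=True)
for n in ("top","scene"):
    im=arm.get_image(n); P=cloud(im); hsv=cv2.cvtColor(im["pixels"],cv2.COLOR_BGR2HSV)
    X,Y,Z=P[...,0],P[...,1],P[...,2]
    R=(X>.38)&(X<.72)&(Y<-.0)&(Y>-.42)
    # stand+tray footprint
    for lo,hi in ((.02,.2),(.06,.1)):
        m=R&(Z>lo)&(Z<hi)&(X>.49); p=P[m][:,:2].astype(np.float32)
        (c,s,a)=cv2.minAreaRect(p*1000); print(n,"rect",lo,c,s,a)
    g=R&(hsv[...,2]<60)&(Z>.115)&(Z<.16)&(X<.52); p=P[g]; print("grip",len(p),np.median(p,0),p.min(0),p.max(0), cv2.minAreaRect((p[:,:2]*1000).astype(np.float32)) if len(p)>3 else "")
    r=R&(hsv[...,0]>12)&(hsv[...,0]<30)&(hsv[...,1]>120)&(Z>.05); p=P[r]; print("roll",len(p),p.mean(0),p.max(0)[2],cv2.minAreaRect((p[p[:,2]>.075][:,:2]*1000).astype(np.float32)))
    # floor
    f=R&(hsv[...,1]<30)&(hsv[...,2]>150)&(Z>.03)&(Z<.06)
    p=P[f]; A=np.c_[p[:,:2],np.ones(len(p))]
    for _ in range(4):
        k,*_r=np.linalg.lstsq(A,p[:,2],rcond=None); e=abs(A@k-p[:,2]); A=A[e<.003]; p=p[e<.003]
    print("floor",len(p),k,np.hypot(*k[:2]),np.degrees(np.arctan2(k[1],k[0])))
    # glass
    G=((hsv[...,0]>45)&(hsv[...,0]<85)&(hsv[...,1]>80)).astype(np.uint8)
    k,l,st,c=cv2.connectedComponentsWithStats(G); i=1+np.argmax(st[1:,4]); v,u=np.nonzero(l==i)
    q=np.array([onz(im,a,b,.03)[:2] for a,b in zip(u,v)],np.float32); print("glass",q.mean(0),cv2.minAreaRect(q*1000))
```

```text
top rect 0.02 (602.6959228515625, -198.5877227783203) (229.1535186767578, 394.4864196777344) 1.1388646364212036
top rect 0.06 (602.4419555664062, -186.18646240234375) (228.79078674316406, 369.80419921875) 1.0794233083724976
grip 118 [ 0.4767 -0.207   0.1332] [ 0.4638 -0.2217  0.1151] [ 0.4921 -0.1956  0.1384] ((476.43316650390625, -209.1048126220703), (23.66747283935547, 29.2171630859375), 79.24771118164062)
roll 891 [ 0.5546 -0.2516  0.0876] 0.09986549906925979 ((568.1896362304688, -150.35150146484375), (388.4567565917969, 150.38107299804688), 66.23529815673828)
floor 1774 [0.0079 0.0512 0.0472] 0.05176598472774349 81.22420919991488
glass [0.5945 0.2244] ((594.6264038085938, 224.2244873046875), (108.24862670898438, 128.00390625), 9.684578895568848)
scene rect 0.02 (602.2943115234375, -199.16836547851562) (230.09603881835938, 395.8546447753906) 0.9320076704025269
scene rect 0.06 (602.5240478515625, -186.9190216064453) (227.87547302246094, 371.82012939453125) 0.7492650151252747
grip 23 [ 0.4906 -0.207   0.1244] [ 0.4813 -0.2147  0.1157] [ 0.4951 -0.2008  0.1338] ((486.733642578125, -207.71974182128906), (12.063258171081543, 14.374505043029785), 72.24213409423828)
roll 643 [ 0.5813 -0.2175  0.0882] 0.09832322756724499 ((595.388916015625, -159.08229064941406), (385.2181396484375, 93.05133819580078), 65.99518585205078)
floor 1384 [-0.0032  0.058   0.0553] 0.05809449698203597 93.1359584030681
glass [0.5935 0.2233] ((592.5785522460938, 223.98672485351562), (100.38497924804688, 121.30267333984375), 10.087071418762207)
```

```bash
cat >> h.py <<'E'
def goldroll(im,c,rad=.14,zmin=.05):
    P=cloud(im); hsv=cv2.cvtColor(im["pixels"],cv2.COLOR_BGR2HSV)
    m=(hsv[...,0]>12)&(hsv[...,0]<30)&(hsv[...,1]>110)&(P[...,2]>zmin)&(np.hypot(P[...,0]-c[0],P[...,1]-c[1])<rad)
    return P[m],m
E
python3 - <<'E'
from h import *
np.set_printoptions(precision=4,suppress=True)
for n in ("top","scene"):
    im=arm.get_image(n); P=cloud(im); hsv=cv2.cvtColor(im["pixels"],cv2.COLOR_BGR2HSV)
    X,Y,Z=P[...,0],P[...,1],P[...,2]
    p,m=goldroll(im,(.53,-.30)); print(n,"roll",len(p),p.min(0),p.max(0),cv2.minAreaRect((p[:,:2]*1000).astype(np.float32)),cv2.minAreaRect((p[p[:,2]>.08][:,:2]*1000).astype(np.float32)))
    psi=-10.8*np.pi/180; c=np.array([.546,-.217]); d=P[...,:2]-c
    a=d@[np.cos(psi),np.sin(psi)]; b=d@[-np.sin(psi),np.cos(psi)]
    R=(abs(a)<.09)&(abs(b)<.19)
    m=R&(Z>.018)&(a>-.075); print("stand",cv2.minAreaRect((P[m][:,:2]*1000).astype(np.float32)))
    m=R&(Z>.058)&(a>-.065)&(b>-.2); print("rails",cv2.minAreaRect((P[m][:,:2]*1000).astype(np.float32)))
    m=(Z>.129)&(Z<.15)&(np.hypot(X-.477,Y+.207)<.04); print("griptop",m.sum(),P[m].mean(0),cv2.minAreaRect((P[m][:,:2]*1000).astype(np.float32)))
    f=R&(abs(a)<.04)&(b>-.05)&(b<.11); v=hsv[...,2]; g=f&(v<195)&(v>120)
    print("V",np.percentile(v[f],[5,20,40,60,80,95]))
    G=(f&(v<np.percentile(v[f],90)-25)).astype(np.uint8); k,l,st,ce=cv2.connectedComponentsWithStats(G); i=1+np.argmax(st[1:,4])
    vv,uu=np.nonzero(l==i); q=np.array([onz(im,s,t,.04)[:2] for s,t in zip(uu,vv)],np.float32); print("pane",q.mean(0),cv2.minAreaRect(q*1000))
    for t in ("spare_a","cutter"): 
        for r in arm.mark_of(t,im)[:2]: print(t,r,onz(im,*r["point"],0))
E
```

```text
top roll 744 [ 0.4803 -0.3454  0.0575] [ 0.5755 -0.2697  0.1023] ((527.8794555664062, -306.76983642578125), (62.324771881103516, 91.84716033935547), 78.00695037841797) ((528.0579223632812, -306.10693359375), (53.72157669067383, 91.61962890625), 78.769287109375)
stand ((540.0447998046875, -229.47601318359375), (315.5395202636719, 142.84170532226562), 78.95537567138672)
rails ((540.140869140625, -229.26446533203125), (272.2393798828125, 123.3104248046875), 78.54513549804688)
griptop 99 [ 0.4766 -0.2091  0.134 ] ((476.657958984375, -209.92294311523438), (22.710142135620117, 29.84002113342285), 79.73783874511719)
V [185. 188. 228. 229. 230. 230.]
pane [ 0.5467 -0.219 ] ((546.8063354492188, -219.11312866210938), (57.800201416015625, 58.96334457397461), 78.39205932617188)
spare_a {'point': [286.6, 152.5], 'score': 0.7} [ 0.767 -0.029  0.   ]
spare_a {'point': [276.9, 178.6], 'score': 0.58} [ 0.6895 -0.0018  0.    ]
cutter {'point': [270.5, 226.4], 'score': 0.67} [0.5519 0.0144 0.    ]
cutter {'point': [193.9, 208.5], 'score': 0.25} [0.5981 0.2334 0.    ]
scene roll 498 [ 0.481  -0.3415  0.
[... 267 characters left out ...]
04354858398438), (316.54266357421875, 140.25643920898438), 78.97291564941406)
rails ((539.5667724609375, -230.2475128173828), (271.34490966796875, 122.20713806152344), 78.32763671875)
griptop 59 [ 0.478  -0.2111  0.1334] ((475.82696533203125, -211.35409545898438), (21.313556671142578, 33.93012619018555), 77.76477813720703)
V [174. 184. 205. 211. 213. 214.]
pane [ 0.5439 -0.219 ] ((544.3484497070312, -219.13021850585938), (53.740966796875, 48.628822326660156), 77.44209289550781)
spare_a {'point': [237.7, 263.1], 'score': 0.94} [ 0.7795 -0.0426  0.    ]
spare_a {'point': [245.6, 229.1], 'score': 0.84} [0.6754 0.0023 0.    ]
cutter {'point': [241.1, 195.4], 'score': 0.69} [0.5503 0.0148 0.    ]
```

```bash
cat >> h.py <<'E'
from scipy.spatial.transform import Rotation as Ro
np.set_printoptions(precision=4,suppress=True)
PSI=-11.2; ORG=np.array([.5462,-.2185,.034]); GR=np.array([-.070,0,.080-.0188]); FL=np.diag([-1.,1,-1])
def traytool(o,tilt,psi=PSI):
    R=(Ro.from_euler("z",psi,degrees=True)*Ro.from_rotvec([tilt,0,0])).as_matrix()
    return np.array(o)+R@GR, R@FL
def rel(pt,Rt,s=None):
    s=s or arm.state(); R0=np.array(s["ee_rot"]); p0=np.array(s["tool_pos"])
    return R0.T@(pt-p0)*1000, np.degrees(Ro.from_matrix(R0.T@Rt).as_rotvec())
E
python3 - <<'E'
from h import *
R=traytool(ORG,.06)[1]
up=R@[0,0,-.1]
p,R=traytool(ORG,.06); print("grasp",p); print("above",rel(p+up,R)); print("grasp",rel(p,R))
E
```

```text
grasp [ 0.4768 -0.2085  0.0951]
above (array([-521.7232, -620.627 ,   10.5582]), array([ -3.4253,   0.406 , -13.5364]))
grasp (array([-520.3188, -614.7911,  110.3779]), array([ -3.4253,   0.406 , -13.5364]))
```

Request:
arm_command --motion '[[[-0.02, -0.024, 0, 0, 0, -1], [-0.05, -0.06, 0, 0, 0, -2], [-0.08, -0.096, 0, 0, 0, -4], [-0.112, -0.133, 0, 0, 0, -5], [-0.144, -0.17, 0, 0, 0, -6], [-0.176, -0.208, 0, -0.5, 0, -7], [-0.208, -0.246, 0, -1, 0, -8], [-0.24, -0.284, 0, -1.5, 0, -9], [-0.272, -0.322, 0, -2, 0.1, -10], [-0.304, -0.36, 0, -2.5, 0.2, -11], [-0.336, -0.398, 0, -3, 0.3, -12], [-0.368, -0.436, 0, -3.4, 0.4, -13.5]]]' --gripper 1

```text
t: 3.2
tool_pos: [0.4135, 0.0157, 0.2059]
ee_rot: [[-0.981, 0.194, 0.013], [0.194, 0.979, 0.059], [-0.001, 0.061, -0.998]]
force: [1.7, 1.1, 0.3]
opening: 0.094
finger_force: 0.0
```

```bash
cat > q.py <<'E'
from h import *
R=traytool(ORG,.06)[1]
up=R@[0,0,-.1]
p,R=traytool(ORG,.06); print(arm.state()["t"],"above",rel(p+up,R)); print("grasp",rel(p,R))
E
python3 q.py
```

```text
3.2 above (array([-105.5731, -213.9058,   -1.8234]), array([0.0455, 0.0738, 0.0215]))
grasp (array([-105.4444, -213.9851,   98.1765]), array([0.0455, 0.0738, 0.0215]))
```

Request:
arm_command --motion '[[[-0.018, -0.036, 0, 0, 0, 0], [-0.038, -0.077, 0, 0, 0, 0], [-0.058, -0.118, 0, 0, 0, 0], [-0.078, -0.158, 0, 0, 0, 0], [-0.095, -0.192, 0, 0, 0, 0], [-0.103, -0.208, 0, 0, 0, 0], [-0.1056, -0.2139, 0, 0, 0, 0], [-0.1056, -0.2139, 0, 0, 0, 0], [-0.1056, -0.2139, 0, 0, 0, 0]]]'

```text
t: 4.1
tool_pos: [0.4752, -0.2113, 0.1928]
ee_rot: [[-0.981, 0.194, 0.012], [0.194, 0.979, 0.059], [0.0, 0.06, -0.998]]
force: [-0.6, -0.0, 1.0]
opening: 0.0939
finger_force: 0.0
```

```bash
python3 q.py
python3 - <<'E'
from h import *
im=arm.get_image("wrist"); cv2.imwrite("pics/w1.png",im["pixels"])
P=cloud(im); Z=P[...,2]; m=(Z>.125)&(Z<.145)&(np.hypot(P[...,0]-.477,P[...,1]+.21)<.04)
print(m.sum(),P[m].mean(0) if m.any() else "",cv2.minAreaRect((P[m][:,:2]*1000).astype(np.float32)) if m.sum()>3 else "")
E
```

```text
4.1 above (array([-1.0337, -2.8219, -2.3066]), array([ 0.0045, -0.0056,  0.0161]))
grasp (array([-1.0434, -2.8298, 97.6934]), array([ 0.0045, -0.0056,  0.0161]))
832 [ 0.4734 -0.2118  0.1333] ((474.4926452636719, -211.9466094970703), (21.375112533569336, 29.2033634185791), 78.32466888427734)
```

View pics/w1.png

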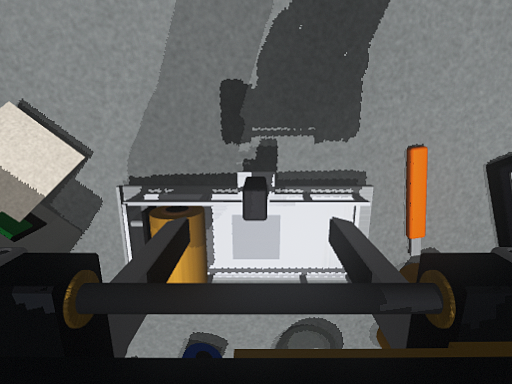

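The wrist view shows the grip centred at (256,198) between the fingers, with the roll on the left at (178,240). Descending along the tray's normal.

Request:
arm_command --motion '[[[-0.001, -0.0028, 0.005, 0, 0, 0], [-0.001, -0.0028, 0.02, 0, 0, 0], [-0.001, -0.0028, 0.04, 0, 0, 0], [-0.001, -0.0028, 0.06, 0, 0, 0], [-0.001, -0.0028, 0.078, 0, 0, 0], [-0.001, -0.0028, 0.09, 0, 0, 0], [-0.001, -0.0028, 0.096, 0, 0, 0], [-0.001, -0.0028, 0.098, 0, 0, 0], [-0.001, -0.0028, 0.098, 0, 0, 0], [-0.001, -0.0028, 0.098, 0, 0, 0]]]'

```text
t: 5.15
tool_pos: [0.4772, -0.2098, 0.0954]
ee_rot: [[-0.981, 0.194, 0.013], [0.195, 0.979, 0.058], [-0.001, 0.059, -0.998]]
force: [-0.5, 0.6, 0.1]
opening: 0.0937
finger_force: 0.0
```

```bash
python3 q.py; python3 -c "
from h import *; s=arm.state(); print(s['force'],s['wrist_torque'])"
```

```text
5.15 above (array([  0.5059,   1.1058, -99.6531]), array([-0.0293,  0.0588, -0.0333]))
grasp (array([0.6085, 1.1569, 0.3468]), array([-0.0293,  0.0588, -0.0333]))
[-0.4755  0.6308  0.1   ] [-0.0671  0.0226  0.0069]
```

Request:
arm_command --motion '[[[0.0006, 0.0012, 0, 0, 0, 0], [0.0006, 0.0012, 0, 0, 0, 0], [0.0006, 0.0012, 0, 0, 0, 0], [0.0006, 0.0012, 0, 0, 0, 0], [0.0006, 0.0012, 0, 0, 0, 0], [0.0006, 0.0012, 0, 0, 0, 0], [0.0006, 0.0012, 0, 0, 0, 0], [0.0006, 0.0012, 0, 0, 0, 0]]]' --gripper 0 --newtons 15

```text
t: 5.95
tool_pos: [0.4765, -0.2083, 0.0948]
ee_rot: [[-0.981, 0.195, 0.012], [0.195, 0.979, 0.058], [0.0, 0.06, -0.998]]
force: [-0.1, -1.1, -0.2]
opening: 0.0338
finger_force: 0.0
```

Request:
arm_command --motion '[[[0, 0, 0, 0, 0, 0], [0, 0, 0, 0, 0, 0], [0, 0, 0, 0, 0, 0]]]' --newtons 60

```text
t: 6.25
tool_pos: [0.4765, -0.2084, 0.0948]
ee_rot: [[-0.981, 0.195, 0.012], [0.195, 0.979, 0.058], [-0.0, 0.059, -0.998]]
force: [-0.1, -1.2, -0.5]
opening: 0.0216
finger_force: 60.0
```

```bash
python3 q.py
python3 - <<'E'
from h import *
s=arm.state(); print(s['force'],s['wrist_torque'])
im=arm.get_image("top"); p,m=goldroll(im,(.53,-.30)); print(cv2.minAreaRect((p[:,:2]*1000).astype(np.float32)), p[p[:,2]>.08].mean(0))
E
```

```text
6.25 above (array([  -0.3643,   -0.0416, -100.2791]), array([-0.0328,  0.0077, -0.0544]))
grasp (array([-0.3508,  0.0156, -0.2791]), array([-0.0328,  0.0077, -0.0544]))
[-0.0725 -1.1516 -0.4577] [-0.1532  0.0139 -0.2354]
((535.9381713867188, -234.4436798095703), (46.85752487182617, 169.94845581054688), 39.08331298828125) [ 0.5463 -0.2589  0.1701]
```

```bash
cat >> h.py <<'E'
from scipy.optimize import least_squares
def tray(s):
    R=np.array(s["ee_rot"])@FL; return np.array(s["tool_pos"])-R@GR, R
def look(cams=("top","wrist"),floor=False,save=None):
    s=arm.state(); o,R=tray(s); eul=Ro.from_matrix(R).as_euler("zyx")
    print("t %.2f tray"%s["t"],o,"yaw,ry,rx",eul)
    for n in cams:
        t=arm.state()["t"]; im=arm.get_image(n)
        if save: cv2.imwrite(f"pics/{save}_{n}.png",im["pixels"])
        L=(cloud(im)-o)@R; hsv=cv2.cvtColor(im["pixels"],cv2.COLOR_BGR2HSV)
        b=(abs(L[...,0])<.055)&(abs(L[...,1])<.13)
        g=b&(hsv[...,0]>12)&(hsv[...,0]<30)&(hsv[...,1]>110)&(L[...,2]>.022)&(L[...,2]<.08)&(abs(L[...,0])<.047)
        p=L[g]
        if len(p)>30:
            f=lambda q:np.hypot(p[:,1]-q[0],p[:,2]-q[1])-.03
            r=least_squares(f,[np.median(p[:,1]),.036],loss="soft_l1",f_scale=.002)
            print("%5s t %.2f n %4d roll y %.4f z %.4f x(%.3f %.3f)"%(n,t,len(p),*r.x,p[:,0].min(),p[:,0].max()))
        else: print(n,"few",len(p))
        if floor:
            q=L[b&(hsv[...,1]<40)&(hsv[...,2]>120)&(abs(L[...,2]-.006)<.015)&(abs(L[...,0])<.045)]
            for _ in range(4):
                A=np.c_[q[:,:2],np.ones(len(q))]; k=np.linalg.lstsq(A,q[:,2],rcond=None)[0]; q=q[abs(A@k-q[:,2])<.003]
            print("   floor n %d slope x %.4f y %.4f z0 %.4f"%(len(q),*k))
E
python3 -c "
from h import *; look(floor=True)"
```

```text
t 6.30 tray [ 0.5458 -0.2185  0.0337] yaw,ry,rx [-0.196  -0.0117  0.0583]
  top t 6.30 n   93 roll y -0.0884 z 0.0370 x(0.009 0.045)
   floor n 1363 slope x 0.0020 y 0.0030 z0 0.0067
wrist t 6.35 n 1306 roll y -0.0891 z 0.0346 x(-0.047 0.041)
   floor n 1896 slope x 0.0010 y -0.0008 z0 0.0066
```

Request:
arm_command --motion '[[[0, 0, -0.001, 0, 0, 0], [0, 0.0002, -0.004, 0, 0, 0], [0, 0.0005, -0.009, 0, 0, 0], [0, 0.001, -0.017, 0, 0, 0], [0, 0.0015, -0.025, 0, 0, 0], [0, 0.0018, -0.03, 0, 0, 0], [0, 0.0019, -0.032, 0, 0, 0], [0, 0.0019, -0.032, 0, 0, 0]]]'

```text
t: 7.2
tool_pos: [0.4767, -0.2083, 0.1272]
ee_rot: [[-0.981, 0.194, 0.012], [0.195, 0.979, 0.058], [-0.001, 0.06, -0.998]]
force: [0.0, -0.5, -5.2]
opening: 0.0216
finger_force: 60.0
```

```bash
python3 -c "
from h import *; look(floor=True,save='l1'); s=arm.state(); print(s['force'],s['wrist_torque'],s['opening'],s['finger_force'])"
```

```text
t 7.20 tray [ 0.5461 -0.2184  0.0662] yaw,ry,rx [-0.1956 -0.0123  0.0584]
  top t 7.20 n  109 roll y -0.0886 z 0.0381 x(0.007 0.044)
   floor n 1405 slope x -0.0003 y 0.0056 z0 0.0065
wrist t 7.25 n 1289 roll y -0.0893 z 0.0338 x(-0.047 0.040)
   floor n 1950 slope x -0.0005 y -0.0001 z0 0.0061
[ 0.4217 -0.8416 -6.342 ] [0.2273 0.2969 0.0112] 0.021889996106968648 59.986987709999084
```

```bash
sed -i 's/as_euler("zyx")/as_euler("ZYX")/' h.py
cat >> h.py <<'E'
SC=np.array([.594,.2237,.14])
def mj(u): return u**3*(10-15*u+6*u*u)
def plan(seq,s=None):
    s=s or arm.state(); rows=[]
    for o,a in seq:
        d,r=rel(*traytool(o,a),s); rows.append([round(x,4) for x in d/1000]+[round(x,2) for x in r])
    print("[["+", ".join(str([float(x) for x in r]) for r in rows)+"]]")
E
python3 - <<'E'
from h import *
o=np.array([.5461,-.2184,.0662]); 
plan([(o+[0,0,.074*mj(i/9)],.06+.03*mj(i/9)) for i in range(1,10)])
s=arm.state(); o1=o+[0,0,.074]; p,R=traytool(o1,.09); s1=dict(tool_pos=p,ee_rot=R)
D=SC-o1
plan([(o1+D*mj(i/24),.09) for i in range(1,13)],s1)
p,R=traytool(o1+D*.5,.09); plan([(o1+D*mj(i/24),.09) for i in range(13,25)],dict(tool_pos=p,ee_rot=R))
E
```

```text
[[[-0.0004, -0.0, -0.0014, -0.04, -0.01, -0.03], [-0.0003, 0.0001, -0.0062, -0.16, -0.01, -0.03], [-0.0003, 0.0005, -0.0161, -0.38, -0.01, -0.03], [-0.0003, 0.0009, -0.0298, -0.71, -0.01, -0.03], [-0.0003, 0.0015, -0.0451, -1.06, -0.01, -0.03], [-0.0003, 0.002, -0.0589, -1.38, -0.01, -0.03], [-0.0003, 0.0023, -0.0688, -1.61, -0.01, -0.03], [-0.0003, 0.0025, -0.0735, -1.72, -0.01, -0.03], [-0.0003, 0.0025, -0.0744, -1.74, -0.01, -0.03]]]
[[[0.0, 0.0003, 0.0, 0.0, 0.0, 0.0], [0.0002, 0.0022, 0.0002, 0.0, 0.0, 0.0], [0.0006, 0.0071, 0.0006, 0.0, 0.0, 0.0], [0.0014, 0.0157, 0.0014, 0.0, 0.0, 0.0], [0.0025, 0.0285, 0.0026, 0.0, 0.0, 0.0], [0.004, 0.0457, 0.0041, 0.0, 0.0, 0.0], [0.0059, 0.0672, 0.0061, 0.0, 0.0, 0.0], [0.0082, 0.0926, 0.0084, 0.0, 0.0, 0.0], [0.0107, 0.1214, 0.011, 0.0, 0.0, 0.0], [0.0135, 0.1529, 0.0139, 0.0, 0.0, 0.0], [0.0164, 0.1863, 0.0169, 0.0, 0.0, 0.0], [0.0194, 0.2206, 0.02, 0.0, 0.0, 0.0]]]
[[[0.003, 0.0343, 0.0031, 0.0, 0.0, 0.0], [0.006, 0.0677, 0.0061, 0.0, 0.0, 0.0], [0.0087, 0.0992, 0.009, 0.0, 0.0, 0.0], [0.0113, 0.128, 0.0116, 0.0, 0.0, 0.0], [0.0135, 0.1534, 0.0139, 0.0, 0.0, 0.0], [0.0154, 0.1749, 0.0159, 0.0, 0.0, 0.0], [0.0169, 0.1921, 0.0174, 0.0, 0.0, 0.0], [0.0181, 0.2049, 0.0186, 0.0, 0.0, 0.0], [0.0188, 0.2135, 0.0194, 0.0, 0.0, 0.0], [0.0192, 0.2183, 0.0198, 0.0, 0.0, 0.0], [0.0194, 0.2203, 0.02, 0.0, 0.0, 0.0], [0.0194, 0.2206, 0.02, 0.0, 0.0, 0.0]]]
```

Request:
arm_command --motion '[[[0, 0, -0.0014, 0, 0, 0], [0, 0.0001, -0.006, -0.2, 0, 0], [0, 0.0005, -0.016, -0.4, 0, 0], [0, 0.001, -0.03, -0.7, 0, 0], [0, 0.0015, -0.045, -1.1, 0, 0], [0, 0.002, -0.059, -1.4, 0, 0], [0, 0.0023, -0.069, -1.6, 0, 0], [0, 0.0025, -0.0735, -1.7, 0, 0], [0, 0.0025, -0.0744, -1.74, 0, 0]]]'

```text
t: 8.2
tool_pos: [0.4762, -0.2103, 0.2018]
ee_rot: [[-0.981, 0.194, 0.018], [0.195, 0.977, 0.088], [-0.001, 0.09, -0.996]]
force: [-0.2, -0.3, -6.4]
opening: 0.0217
finger_force: 60.0
```

Request:
arm_command --motion '[[[0.0, 0.0003, 0.0, 0, 0, 0], [0.0002, 0.0022, 0.0002, 0, 0, 0], [0.0006, 0.0071, 0.0006, 0, 0, 0], [0.0014, 0.0157, 0.0014, 0, 0, 0], [0.0025, 0.0285, 0.0026, 0, 0, 0], [0.004, 0.0457, 0.0041, 0, 0, 0], [0.0059, 0.0672, 0.0061, 0, 0, 0], [0.0082, 0.0926, 0.0084, 0, 0, 0], [0.0107, 0.1214, 0.011, 0, 0, 0], [0.0135, 0.1529, 0.0139, 0, 0, 0], [0.0164, 0.1863, 0.0169, 0, 0, 0], [0.0194, 0.2206, 0.02, 0, 0, 0]]]'

```text
t: 9.4
tool_pos: [0.5, 0.0133, 0.2013]
ee_rot: [[-0.981, 0.193, 0.018], [0.194, 0.977, 0.088], [-0.0, 0.09, -0.996]]
force: [0.1, 0.1, -6.3]
opening: 0.0218
finger_force: 60.0
```

Request:
arm_command --motion '[[[0.003, 0.0343, 0.0031, 0, 0, 0], [0.006, 0.0677, 0.0061, 0, 0, 0], [0.0087, 0.0992, 0.009, 0, 0, 0], [0.0113, 0.128, 0.0116, 0, 0, 0], [0.0135, 0.1534, 0.0139, 0, 0, 0], [0.0154, 0.1749, 0.0159, 0, 0, 0], [0.0169, 0.1921, 0.0174, 0, 0, 0], [0.0181, 0.2049, 0.0186, 0, 0, 0], [0.0188, 0.2135, 0.0194, 0, 0, 0], [0.0192, 0.2183, 0.0198, 0, 0, 0], [0.0194, 0.2203, 0.02, 0, 0, 0], [0.0194, 0.2206, 0.02, 0, 0, 0]]]'

```text
t: 10.6
tool_pos: [0.5245, 0.2314, 0.2011]
ee_rot: [[-0.981, 0.195, 0.018], [0.196, 0.977, 0.088], [-0.0, 0.09, -0.996]]
force: [1.1, -1.2, -6.3]
opening: 0.022
finger_force: 60.0
```

```bash
python3 -c "
from h import *; look(floor=True,save='s1')"
```

```text
t 10.60 tray [0.5942 0.2231 0.1401] yaw,ry,rx [-0.1968 -0.0001  0.0897]
  top t 10.60 n  787 roll y -0.0880 z 0.0361 x(-0.046 0.046)
   floor n 660 slope x -0.0123 y 0.0053 z0 0.0073
wrist t 10.65 n 1334 roll y -0.0900 z 0.0342 x(-0.047 0.041)
   floor n 1946 slope x -0.0003 y 0.0002 z0 0.0064
```

```bash
cat >> h.py <<'E'
def tl(*a): plan([(SC,x) for x in a])
def vel(n=4):
    ts=[];ys=[];aa=[]
    for _ in range(n):
        s=arm.state(); o,R=tray(s); im=arm.get_image("wrist"); aa.append(Ro.from_matrix(R).as_euler("ZYX")[2])
        L=(cloud(im)-o)@R; hsv=cv2.cvtColor(im["pixels"],cv2.COLOR_BGR2HSV)
        p=L[(abs(L[...,0])<.047)&(abs(L[...,1])<.13)&(hsv[...,0]>12)&(hsv[...,0]<30)&(hsv[...,1]>110)&(L[...,2]>.022)&(L[...,2]<.08)]
        r=least_squares(lambda q:np.hypot(p[:,1]-q[0],p[:,2]-q[1])-.03,[np.median(p[:,1]),.036],loss="soft_l1",f_scale=.002)
        ts.append(s["t"]); ys.append(r.x[0])
    k=np.polyfit(np.array(ts)-ts[-1],ys,1); o,_=tray(arm.state())
    print("t",ts[-1],"y mm",np.array(ys)*1000,"z",r.x[1],"n",len(p),"tilt",np.array(aa),"v mm/s %.1f y_now %.1f"%(k[0]*1000,(k[1]+.05*k[0])*1000),"off",(o-SC)*1000)
E
python3 -c "
from h import *; tl(.065,.035,.01,-.012,-.025,-.03,-.03,-.02,-.008,0)"
```

```text
[[[0.0004, 0.0021, 0.0003, 1.42, 0.01, -0.08], [0.0004, 0.0039, 0.0003, 3.14, 0.01, -0.08], [0.0004, 0.0055, 0.0004, 4.57, 0.01, -0.08], [0.0004, 0.0068, 0.0006, 5.83, 0.01, -0.09], [0.0004, 0.0076, 0.0006, 6.58, 0.01, -0.09], [0.0004, 0.0079, 0.0007, 6.87, 0.01, -0.09], [0.0004, 0.0079, 0.0007, 6.87, 0.01, -0.09], [0.0004, 0.0073, 0.0006, 6.29, 0.01, -0.09], [0.0004, 0.0066, 0.0005, 5.61, 0.01, -0.09], [0.0004, 0.0061, 0.0005, 5.15, 0.01, -0.09]]]
```

Request:
arm_command --motion '[[[0.0, 0.002, 0.0, 1.42, 0, 0], [0.0, 0.0038, 0.0, 3.14, 0, 0], [0.0, 0.0053, 0.0001, 4.57, 0, 0], [0, 0.0065, 0.0003, 5.83, 0, 0], [0, 0.0073, 0.0003, 6.58, 0, 0], [0, 0.0076, 0.0004, 6.87, 0, 0], [0, 0.0076, 0.0004, 6.87, 0, 0], [0, 0.007, 0.0003, 6.29, 0, 0], [0, 0.0063, 0.0002, 5.61, 0, 0], [0, 0.0058, 0.0002, 5.15, 0, 0]]]'

```text
t: 11.7
tool_pos: [0.5256, 0.237, 0.2015]
ee_rot: [[-0.981, 0.196, 0.0], [0.196, 0.981, 0.001], [-0.0, 0.001, -1.0]]
force: [-0.1, -0.6, -6.4]
opening: 0.0213
finger_force: 60.0
```

```bash
python3 -c "
from h import *; vel(4)"
```

```text
t 11.85 y mm [-61.938  -54.3047 -52.7603 -52.3086] z 0.03486450927828949 n 201 tilt [0.0012 0.0014 0.0007 0.0004] v mm/s 60.9 y_now -47.7 off [0.2282 0.0647 0.3385]
```

```bash
python3 -c "
from h import *; look(cams=('top',)); look(cams=('top',))"
```

```text
t 11.90 tray [0.5942 0.2238 0.1403] yaw,ry,rx [-0.1964 -0.0001  0.0002]
  top t 11.90 n  733 roll y -0.0514 z 0.0366 x(-0.042 0.046)
t 11.95 tray [0.5942 0.2239 0.1403] yaw,ry,rx [-0.1961 -0.0001  0.0001]
  top t 11.95 n  728 roll y -0.0505 z 0.0368 x(-0.042 0.045)
```

```bash
python3 -c "
from h import *; look(cams=('top','wrist','top'),save='m1',floor=True)"
```

```text
t 12.00 tray [0.5942 0.224  0.1402] yaw,ry,rx [-0.196  -0.0001 -0.    ]
  top t 12.00 n  730 roll y -0.0498 z 0.0367 x(-0.042 0.045)
   floor n 717 slope x -0.0007 y 0.0086 z0 0.0075
wrist t 12.05 n  307 roll y -0.0495 z 0.0353 x(-0.046 0.046)
   floor n 2294 slope x 0.0001 y -0.0005 z0 0.0064
  top t 12.10 n  725 roll y -0.0493 z 0.0368 x(-0.042 0.045)
   floor n 714 slope x -0.0046 y 0.0044 z0 0.0073
```

View pics/m1_wrist.png

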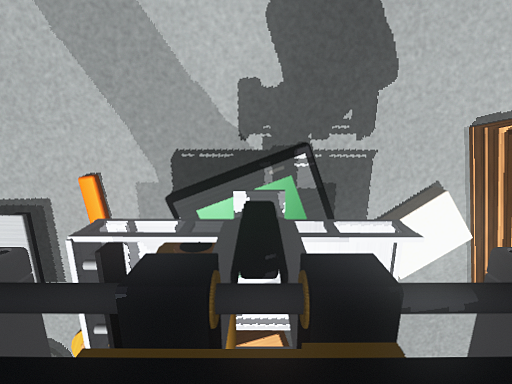

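The wrist view is blocked by the closed gripper (roll only glimpsed at 185,245), so I'll use the top camera only. Measuring the drift at nominal level to find the tilt bias:

```bash
cat >> h.py <<'E'
def vt(n=4,bias=0.):
    ts=[];ys=[];aa=[]
    for _ in range(n):
        s=arm.state(); o,R=tray(s); im=arm.get_image("top"); aa.append(Ro.from_matrix(R).as_euler("ZYX")[2])
        L=(cloud(im)-o)@R; hsv=cv2.cvtColor(im["pixels"],cv2.COLOR_BGR2HSV)
        p=L[(abs(L[...,0])<.047)&(abs(L[...,1])<.13)&(hsv[...,0]>12)&(hsv[...,0]<30)&(hsv[...,1]>110)&(L[...,2]>.022)&(L[...,2]<.08)]
        r=least_squares(lambda q:np.hypot(p[:,1]-q[0],p[:,2]-q[1])-.03,[np.median(p[:,1]),.036],loss="soft_l1",f_scale=.002)
        ts.append(s["t"]); ys.append(r.x[0]*1000)
    T=np.array(ts)-ts[-1]; k=np.polyfit(T,ys,1); o,_=tray(arm.state())
    print("t",ts[0],"y mm",np.array(ys),"tilt",np.array(aa),"v mm/s %.1f y_now %.1f"%(k[0],k[1]+.05*k[0]),"off",(o-SC)*1000)
E
python3 -c "
from h import *; vt(5); s=arm.state(); print(s['wrist_torque'],s['opening'])"
```

```text
t 12.15 y mm [-49.4228 -49.3744 -49.6061 -49.4895 -49.6459] tilt [-0.0001 -0.0001 -0.     -0.0001 -0.0001] v mm/s -1.1 y_now -49.7 off [0.1387 0.2552 0.153 ]
[0.2938 0.3723 0.0096] 0.02148326245266895
```

Request:
arm_command --motion '[[[0, 0.0006, 0, 0.6, 0, 0], [0, 0.0012, 0, 1.15, 0, 0], [0, 0.0012, 0, 1.15, 0, 0], [0, 0.0006, 0, 0.6, 0, 0], [0, 0, 0, 0, 0, 0]]]'

```text
t: 12.9
tool_pos: [0.5255, 0.2375, 0.2013]
ee_rot: [[-0.981, 0.195, 0.0], [0.195, 0.981, 0.001], [-0.0, 0.001, -1.0]]
force: [-0.6, 0.2, -6.0]
opening: 0.0215
finger_force: 60.0
```

```bash
python3 -c "
from h import *; vt(5)"
```

```text
t 12.9 y mm [-44.57   -43.8287 -43.6849 -43.7892 -43.5967] tilt [0.0008 0.0015 0.0007 0.0003 0.0003] v mm/s 4.0 y_now -43.3 off [0.2025 0.1037 0.2936]
```

Request:
arm_command --motion '[[[0, 0.0009, 0, 0.86, 0, 0], [0, 0.0018, 0, 1.72, 0, 0], [0, 0.0018, 0, 1.72, 0, 0], [0, 0.0018, 0, 1.72, 0, 0], [0, 0.0009, 0, 0.86, 0, 0], [0, 0, 0, 0, 0, 0]]]'

```text
t: 13.75
tool_pos: [0.5255, 0.2374, 0.2013]
ee_rot: [[-0.981, 0.195, 0.0], [0.195, 0.981, 0.001], [-0.0, 0.001, -1.0]]
force: [-0.6, 0.3, -4.7]
opening: 0.0217
finger_force: 60.0
```

```bash
python3 -c "
from h import *; vt(6)"
```

```text
t 13.75 y mm [-27.9853 -25.6861 -24.4692 -23.6005 -22.7771 -22.1947] tilt [0.0012 0.0022 0.0011 0.0005 0.0003 0.0001] v mm/s 22.0 y_now -20.6 off [0.1983 0.2339 0.2826]
```

Request:
arm_command --motion '[[[0, 0.0009, 0, 0.86, 0, 0], [0, 0.0018, 0, 1.72, 0, 0], [0, 0.0018, 0, 1.72, 0, 0], [0, 0.0009, 0, 0.86, 0, 0], [0, 0, 0, 0, 0, 0], [0, 0, 0, 0, 0, 0]]]'

```text
t: 14.65
tool_pos: [0.5256, 0.2366, 0.2016]
ee_rot: [[-0.981, 0.196, 0.0], [0.196, 0.981, 0.001], [-0.0, 0.001, -1.0]]
force: [-0.3, -0.4, -5.3]
opening: 0.0217
finger_force: 60.0
```

```bash
python3 -c "
from h import *; vt(4)"
```

```text
t 14.65 y mm [-8.6247 -8.0238 -7.9283 -7.9405] tilt [0.001  0.0005 0.0003 0.0002] v mm/s 4.3 y_now -7.6 off [0.1943 0.2008 0.2704]
```

Request:
arm_command --motion '[[[0, 0, 0, 0, 0, 0], [0, 0, 0, 0, 0, 0], [0, 0, 0, 0, 0, 0], [0, 0, 0, 0, 0, 0], [0, 0, 0, 0, 0, 0], [0, 0, 0, 0, 0, 0], [0, 0, 0, 0, 0, 0], [0, 0, 0, 0, 0, 0], [0, 0, 0, 0, 0, 0], [0, 0, 0, 0, 0, 0]]]'

```text
t: 15.85
tool_pos: [0.5255, 0.2375, 0.2014]
ee_rot: [[-0.981, 0.195, 0.0], [0.195, 0.981, -0.0], [-0.0, -0.0, -1.0]]
force: [0.1, -0.8, -5.5]
opening: 0.022
finger_force: 60.0
```

```bash
python3 -c "
from h import *; vt(3)"
```

```text
t 15.85 y mm [-7.9817 -7.7724 -7.8489] tilt [-0. -0. -0.] v mm/s 1.3 y_now -7.7 off [0.1885 0.2049 0.2131]
```

Request:
arm_command --motion '[[[0, 0, 0, 0, 0, 0], [0, 0, 0, 0, 0, 0], [0, 0, 0, 0, 0, 0], [0, 0, 0, 0, 0, 0], [0, 0, 0, 0, 0, 0], [0, 0, 0, 0, 0, 0], [0, 0, 0, 0, 0, 0], [0, 0, 0, 0, 0, 0], [0, 0, 0, 0, 0, 0], [0, 0, 0, 0, 0, 0], [0, 0, 0, 0, 0, 0], [0, 0, 0, 0, 0, 0]]]'

```text
t: 17.2
tool_pos: [0.5255, 0.2376, 0.2014]
ee_rot: [[-0.981, 0.195, 0.0], [0.195, 0.981, -0.0], [-0.0, -0.0, -1.0]]
force: [0.6, -0.7, -5.2]
opening: 0.0214
finger_force: 60.0
```

```bash
python3 -c "
from h import *; vt(2)"
```

```text
t 17.2 y mm [-7.8272 -8.058 ] tilt [-0.  0.] v mm/s -4.6 y_now -8.3 off [0.1829 0.2479 0.2217]
```

Request:
arm_command --motion '[[[0, 0, 0, 0, 0, 0], [0, 0, 0, 0, 0, 0], [0, 0, 0, 0, 0, 0], [0, 0, 0, 0, 0, 0], [0, 0, 0, 0, 0, 0], [0, 0, 0, 0, 0, 0], [0, 0, 0, 0, 0, 0], [0, 0, 0, 0, 0, 0], [0, 0, 0, 0, 0, 0], [0, 0, 0, 0, 0, 0], [0, 0, 0, 0, 0, 0], [0, 0, 0, 0, 0, 0]]]'

```text
t: 18.5
tool_pos: [0.5255, 0.2375, 0.2014]
ee_rot: [[-0.981, 0.195, 0.0], [0.195, 0.981, -0.0], [-0.0, -0.0, -1.0]]
force: [-0.4, 0.6, -6.6]
opening: 0.0215
finger_force: 60.0
```

Request:
arm_command --motion '[[[0, 0, 0, 0, 0, 0], [0, 0, 0, 0, 0, 0], [0, 0, 0, 0, 0, 0], [0, 0, 0, 0, 0, 0], [0, 0, 0, 0, 0, 0], [0, 0, 0, 0, 0, 0], [0, 0, 0, 0, 0, 0], [0, 0, 0, 0, 0, 0]]]'

```text
t: 19.3
tool_pos: [0.5255, 0.2376, 0.2014]
ee_rot: [[-0.981, 0.195, 0.0], [0.195, 0.981, 0.0], [-0.0, 0.0, -1.0]]
force: [0.0, 0.6, -4.9]
opening: 0.0219
finger_force: 60.0
```

```bash
python3 -c "
from h import *; vt(2); look(cams=('scene',),save='hold')
im=cv2.imread('pics/hold_scene.png'); cv2.imwrite('pics/holdc.png',cv2.resize(im[100:300,150:430],None,fx=2.5,fy=2.5))"
```

```text
t 19.3 y mm [-7.7375 -7.8486] tilt [0. 0.] v mm/s -2.2 y_now -8.0 off [0.1903 0.2028 0.1983]
t 19.40 tray [0.5942 0.2239 0.1402] yaw,ry,rx [-0.1961 -0.0001  0.    ]
scene t 19.40 n  496 roll y -0.0068 z 0.0348 x(-0.047 0.047)
```

View pics/holdc.png

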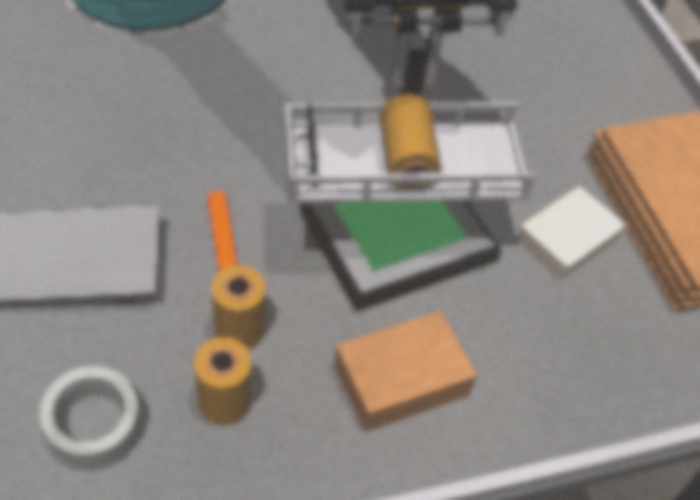

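The scene view shows the roll at mid-tray (410,135 in the crop) above the green glass, and everything else in place. The hold has lasted about 4.8 s; now I'll roll it back gently.

Request:
arm_command --motion '[[[0, -0.0009, 0, -0.86, 0, 0], [0, -0.0018, 0, -1.72, 0, 0], [0, -0.0018, 0, -1.72, 0, 0], [0, -0.0018, 0, -1.72, 0, 0], [0, -0.0009, 0, -0.86, 0, 0], [0, 0, 0, 0, 0, 0], [0, 0, 0, 0, 0, 0], [0, 0, 0, 0, 0, 0]]]'

```text
t: 20.25
tool_pos: [0.5255, 0.2379, 0.2013]
ee_rot: [[-0.981, 0.194, 0.0], [0.194, 0.981, -0.0], [-0.0, -0.0, -1.0]]
force: [0.0, -0.1, -5.9]
opening: 0.0219
finger_force: 60.0
```

```bash
python3 -c "
from h import *; vt(3)"
```

```text
t 20.25 y mm [-29.4856 -29.9684 -30.3558] tilt [-0.0002 -0.0001 -0.    ] v mm/s -8.7 y_now -30.8 off [0.1972 0.1403 0.2033]
```

Request:
arm_command --motion '[[[0, -0.0009, 0, -0.86, 0, 0], [0, -0.0018, 0, -1.72, 0, 0], [0, -0.0018, 0, -1.72, 0, 0], [0, -0.0018, 0, -1.72, 0, 0], [0, -0.0009, 0, -0.86, 0, 0], [0, 0, 0, 0, 0, 0], [0, 0, 0, 0, 0, 0], [0, 0, 0, 0, 0, 0]]]'

```text
t: 21.2
tool_pos: [0.5255, 0.2379, 0.2013]
ee_rot: [[-0.981, 0.194, -0.0], [0.194, 0.981, -0.0], [-0.0, -0.0, -1.0]]
force: [-0.1, 0.0, -5.7]
opening: 0.0215
finger_force: 60.0
```

```bash
python3 -c "
from h import *; vt(3)"
```

```text
t 21.2 y mm [-52.4237 -52.9927 -53.2743] tilt [-0.0002 -0.0001 -0.0001] v mm/s -8.5 y_now -53.7 off [0.149  0.1308 0.1416]
```

Request:
arm_command --motion '[[[0, -0.0009, 0, -0.86, 0, 0], [0, -0.0018, 0, -1.72, 0, 0], [0, -0.0018, 0, -1.72, 0, 0], [0, -0.0018, 0, -1.72, 0, 0], [0, -0.0009, 0, -0.86, 0, 0], [0, 0, 0, 0, 0, 0], [0, 0, 0, 0, 0, 0], [0, 0, 0, 0, 0, 0]]]'

```text
t: 22.15
tool_pos: [0.5254, 0.2379, 0.2012]
ee_rot: [[-0.981, 0.194, -0.0], [0.194, 0.981, -0.0], [0.0, -0.0, -1.0]]
force: [-1.0, -0.4, -5.8]
opening: 0.0216
finger_force: 60.0
```

```bash
python3 -c "
from h import *; vt(3)"
```

```text
t 22.15 y mm [-75.0964 -75.9803 -76.1831] tilt [-0.0003 -0.0001  0.    ] v mm/s -10.9 y_now -76.8 off [0.1751 0.1508 0.1928]
```

Request:
arm_command --motion '[[[0, -0.0008, 0, -0.7, 0, 0], [0, -0.0014, 0, -1.3, 0, 0], [0, -0.0015, 0, -1.43, 0, 0], [0, -0.0015, 0, -1.43, 0, 0], [0, -0.0015, 0, -1.43, 0, 0], [0, -0.0015, 0, -1.43, 0, 0], [0, -0.0018, 0, -1.7, 0, 0], [0, -0.0024, 0, -2.2, 0, 0], [0, -0.0032, 0.0001, -3, 0, 0], [0, -0.0041, 0.0001, -3.8, 0, 0], [0, -0.0049, 0.0002, -4.6, 0, 0], [0, -0.0055, 0.0002, -5.16, 0, 0]]]'

```text
t: 23.5
tool_pos: [0.5245, 0.2318, 0.2012]
ee_rot: [[-0.981, 0.195, 0.018], [0.195, 0.977, 0.089], [-0.0, 0.091, -0.996]]
force: [0.3, 0.2, -5.4]
opening: 0.0215
finger_force: 60.0
```

Run:
```python
from h import *
vt(2)
s=arm.state(); o,R=tray(s); a=.09; up=np.array([ORG[0],ORG[1],.14]); D=up-o
plan([(o+D*mj(i/30),a) for i in range(1,13)])
def st(x,a): p,R=traytool(x,a); return dict(tool_pos=p,ee_rot=R)
plan([(o+D*mj(i/30),a) for i in range(13,25)],st(o+D*mj(.4),a))
plan([(o+D*mj(i/30),a-.03*mj((i-24)/6)) for i in range(25,31)]+[(up,.06)]*3,st(o+D*mj(.8),a))
```

```text
t 23.5 y mm [-88.4516 -88.5088] tilt [0.0912 0.0915] v mm/s -1.1 y_now -88.6 off [ 0.2311 -0.3067  0.347 ]
[[[-0.0, -0.0002, -0.0, 0.04, 0.01, -0.08], [-0.0001, -0.0012, -0.0001, 0.04, 0.01, -0.08], [-0.0003, -0.0038, -0.0004, 0.04, 0.01, -0.08], [-0.0008, -0.0085, -0.0008, 0.04, 0.01, -0.08], [-0.0014, -0.0157, -0.0014, 0.04, 0.01, -0.08], [-0.0023, -0.0256, -0.0023, 0.04, 0.01, -0.08], [-0.0034, -0.0383, -0.0035, 0.04, 0.01, -0.08], [-0.0048, -0.0538, -0.0049, 0.04, 0.01, -0.08], [-0.0064, -0.072, -0.0065, 0.04, 0.01, -0.08], [-0.0083, -0.0926, -0.0084, 0.04, 0.01, -0.08], [-0.0103, -0.1154, -0.0104, 0.04, 0.01, -0.08], [-0.0125, -0.14, -0.0126, 0.04, 0.01, -0.08]]]
[[[-0.0023, -0.026, -0.0023, 0.0, 0.0, 0.0], [-0.0047, -0.053, -0.0047, 0.0, 0.0, 0.0], [-0.0071, -0.0805, -0.0072, 0.0, 0.0, 0.0], [-0.0095, -0.108, -0.0097, 0.0, 0.0, 0.0], [-0.0118, -0.135, -0.0121, 0.0, 0.0, 0.0], [-0.0141, -0.161, -0.0144, 0.0, 0.0, 0.0], [-0.0163, -0.1857, -0.0166, 0.0, 0.0, 0.0], [-0.0183, -0.2085, -0.0186, 0.0, 0.0, 0.0], [-0.0201, -0.2291, -0.0205, 0.0, 0.0, 0.0], [-0.0217, -0.2473, -0.0221, 0.0, 0.0, 0.0], [-0.0231, -0.2628, -0.0235, 0.0, 0.0, 0.0], [-0.0242, -0.2755, -0.0246, 0.0, 0.0, 0.0]]]
[[[-0.0009, -0.0098, -0.0009, 0.06, 0.0, -0.0], [-0.0015, -0.0167, -0.0015, 0.36, 0.0, -0.0], [-0.0019, -0.0209, -0.0019, 0.86, -0.0, 0.0], [-0.0021, -0.0229, -0.0022, 1.36, 0.0, 0.0], [-0.0022, -0.0236, -0.0022, 1.66, 0.0, 0.0], [-0.0022, -0.0237, -0.0023, 1.72, 0.0, -0.0], [-0.0022, -0.0237, -0.0023, 1.72, 0.0, -0.0], [-0.0022, -0.0237, -0.0023, 1.72, 0.0, -0.0], [-0.0022, -0.0237, -0.0023, 1.72, 0.0, -0.0]]]
```

Request:
arm_command --motion '[[[0, -0.0002, 0, 0, 0, 0], [-0.0001, -0.0012, -0.0001, 0, 0, 0], [-0.0003, -0.0038, -0.0004, 0, 0, 0], [-0.0008, -0.0085, -0.0008, 0, 0, 0], [-0.0014, -0.0157, -0.0014, 0, 0, 0], [-0.0023, -0.0256, -0.0023, 0, 0, 0], [-0.0034, -0.0383, -0.0035, 0, 0, 0], [-0.0048, -0.0538, -0.0049, 0, 0, 0], [-0.0064, -0.072, -0.0065, 0, 0, 0], [-0.0083, -0.0926, -0.0084, 0, 0, 0], [-0.0103, -0.1154, -0.0104, 0, 0, 0], [-0.0125, -0.14, -0.0126, 0, 0, 0]]]'

```text
t: 24.8
tool_pos: [0.5089, 0.09, 0.2012]
ee_rot: [[-0.981, 0.194, 0.018], [0.195, 0.977, 0.088], [-0.0, 0.09, -0.996]]
force: [0.3, 0.2, -5.9]
opening: 0.0215
finger_force: 60.0
```

Request:
arm_command --motion '[[[-0.0023, -0.026, -0.0023, 0, 0, 0], [-0.0047, -0.053, -0.0047, 0, 0, 0], [-0.0071, -0.0805, -0.0072, 0, 0, 0], [-0.0095, -0.108, -0.0097, 0, 0, 0], [-0.0118, -0.135, -0.0121, 0, 0, 0], [-0.0141, -0.161, -0.0144, 0, 0, 0], [-0.0163, -0.1857, -0.0166, 0, 0, 0], [-0.0183, -0.2085, -0.0186, 0, 0, 0], [-0.0201, -0.2291, -0.0205, 0, 0, 0], [-0.0217, -0.2473, -0.0221, 0, 0, 0], [-0.0231, -0.2628, -0.0235, 0, 0, 0], [-0.0242, -0.2755, -0.0246, 0, 0, 0]]]'

```text
t: 26.0
tool_pos: [0.4782, -0.1859, 0.201]
ee_rot: [[-0.981, 0.195, 0.018], [0.196, 0.977, 0.088], [-0.0, 0.09, -0.996]]
force: [0.6, 0.6, -5.7]
opening: 0.0213
finger_force: 60.0
```

Request:
arm_command --motion '[[[-0.0009, -0.0098, -0.0009, 0, 0, 0], [-0.0015, -0.0167, -0.0015, 0.3, 0, 0], [-0.0019, -0.0209, -0.0019, 0.8, 0, 0], [-0.0021, -0.0229, -0.0022, 1.3, 0, 0], [-0.0022, -0.0236, -0.0022, 1.6, 0, 0], [-0.0022, -0.0237, -0.0023, 1.72, 0, 0], [-0.0022, -0.0237, -0.0023, 1.72, 0, 0], [-0.0022, -0.0237, -0.0023, 1.72, 0, 0], [-0.0022, -0.0237, -0.0023, 1.72, 0, 0]]]'

```text
t: 26.9
tool_pos: [0.4767, -0.2078, 0.201]
ee_rot: [[-0.981, 0.194, 0.012], [0.195, 0.979, 0.059], [0.0, 0.06, -0.998]]
force: [-0.8, 0.7, -5.1]
opening: 0.0215
finger_force: 60.0
```

Run:
```python
from h import *
look()
s=arm.state(); o,R=tray(s); g=np.array([.5459,-.2185,.0337])
plan([(np.array([g[0],g[1],.045+(o[2]-.045)*(1-mj(i/12))]),.0594) for i in range(1,13)])
p,R=traytool([g[0],g[1],.045],.0594); plan([(g+[0,0,.0113-.001*i],.0594) for i in range(1,13)],dict(tool_pos=p,ee_rot=R))
```

```text
t 26.90 tray [ 0.546  -0.2179  0.1399] yaw,ry,rx [-0.196   0.      0.0602]
  top t 26.90 n  146 roll y -0.0874 z 0.0363 x(-0.000 0.045)
wrist t 26.95 n 1320 roll y -0.0897 z 0.0343 x(-0.047 0.041)
[[[0.0, -0.0006, 0.0004, 0.04, 0.01, -0.04], [0.0, -0.0008, 0.0033, 0.04, 0.01, -0.04], [0.0, -0.0012, 0.0098, 0.04, 0.01, -0.04], [0.0, -0.0018, 0.0199, 0.04, 0.01, -0.04], [0.0, -0.0025, 0.0328, 0.04, 0.01, -0.04], [0.0, -0.0034, 0.0474, 0.04, 0.01, -0.04], [0.0, -0.0043, 0.0619, 0.04, 0.01, -0.04], [0.0001, -0.0051, 0.0749, 0.04, 0.01, -0.04], [0.0001, -0.0057, 0.0849, 0.04, 0.01, -0.04], [0.0001, -0.0061, 0.0914, 0.04, 0.01, -0.04], [0.0001, -0.0062, 0.0943, 0.04, 0.01, -0.04], [0.0001, -0.0063, 0.0948, 0.04, 0.01, -0.04]]]
[[[0.0, -0.0001, 0.001, 0.0, 0.0, 0.0], [0.0, -0.0001, 0.002, 0.0, 0.0, 0.0], [0.0, -0.0002, 0.003, 0.0, 0.0, 0.0], [0.0, -0.0002, 0.004, 0.0, 0.0, 0.0], [0.0, -0.0003, 0.005, 0.0, 0.0, 0.0], [0.0, -0.0004, 0.006, 0.0, 0.0, 0.0], [0.0, -0.0004, 0.007, 0.0, 0.0, 0.0], [0.0, -0.0005, 0.008, 0.0, 0.0, 0.0], [0.0, -0.0005, 0.009, 0.0, 0.0, 0.0], [0.0, -0.0006, 0.01, 0.0, 0.0, 0.0], [0.0, -0.0007, 0.011, 0.0, 0.0, 0.0], [0.0, -0.0007, 0.012, 0.0, 0.0, 0.0]]]
```

Request:
arm_command --motion '[[[0, -0.0006, 0.0004, 0, 0, 0], [0, -0.0008, 0.0033, 0, 0, 0], [0, -0.0012, 0.0098, 0, 0, 0], [0, -0.0018, 0.02, 0, 0, 0], [0, -0.0025, 0.033, 0, 0, 0], [0, -0.0034, 0.0474, 0, 0, 0], [0, -0.0043, 0.062, 0, 0, 0], [0, -0.0051, 0.075, 0, 0, 0], [0, -0.0057, 0.085, 0, 0, 0], [0, -0.0061, 0.0914, 0, 0, 0], [0, -0.0062, 0.0943, 0, 0, 0], [0, -0.0063, 0.0948, 0, 0, 0]]]'

```text
t: 28.2
tool_pos: [0.4766, -0.2086, 0.1059]
ee_rot: [[-0.981, 0.195, 0.012], [0.195, 0.979, 0.059], [-0.0, 0.06, -0.998]]
force: [1.1, -0.8, -6.5]
opening: 0.0216
finger_force: 60.0
```

Request:
arm_command --motion '[[[0, -0.0001, 0.001, 0, 0, 0], [0, -0.0001, 0.002, 0, 0, 0], [0, -0.0002, 0.003, 0, 0, 0], [0, -0.0002, 0.004, 0, 0, 0], [0, -0.0003, 0.005, 0, 0, 0], [0, -0.0004, 0.006, 0, 0, 0], [0, -0.0004, 0.007, 0, 0, 0], [0, -0.0005, 0.008, 0, 0, 0], [0, -0.0005, 0.009, 0, 0, 0], [0, -0.0006, 0.01, 0, 0, 0], [0, -0.0006, 0.0105, 0, 0, 0], [0, -0.0006, 0.0105, 0, 0, 0]]]'

```text
t: 29.4
tool_pos: [0.4765, -0.2085, 0.0954]
ee_rot: [[-0.981, 0.194, 0.012], [0.195, 0.979, 0.059], [0.0, 0.06, -0.998]]
force: [0.1, -0.5, -5.7]
opening: 0.0217
finger_force: 60.0
```

Run:
```python
from h import *
look(cams=('top',)); print(arm.state()["force"],arm.state()["wrist_torque"])
```

```text
t 29.40 tray [ 0.5459 -0.2185  0.0343] yaw,ry,rx [-0.1961  0.0001  0.06  ]
  top t 29.40 n   95 roll y -0.0880 z 0.0355 x(0.008 0.045)
[-0.3144 -0.5116 -5.5463] [0.2015 0.289  0.0284]
```

Request:
arm_command --motion '[[[0, 0, 0.0003, 0, 0, 0], [0, 0, 0.0006, 0, 0, 0], [0, 0, 0.0009, 0, 0, 0], [0, 0, 0.0009, 0, 0, 0], [0, 0, 0.0009, 0, 0, 0]]]'

```text
t: 29.95
tool_pos: [0.4767, -0.2085, 0.0948]
ee_rot: [[-0.981, 0.195, 0.012], [0.195, 0.979, 0.059], [-0.0, 0.06, -0.998]]
force: [-2.2, 2.7, 2.8]
opening: 0.0214
finger_force: 60.0
```

Run:
```python
from h import *
look(cams=('top',)); print(arm.state()["force"],arm.state()["wrist_torque"])
```

```text
t 29.95 tray [ 0.5461 -0.2185  0.0338] yaw,ry,rx [-0.1962 -0.0004  0.0601]
  top t 29.95 n   94 roll y -0.0886 z 0.0368 x(0.009 0.045)
[-2.2033  3.1877  3.9876] [0.3578 0.6476 0.0435]
```

Request:
arm_command --motion '[[[0, 0, -0.0003, 0, 0, 0], [0, 0, -0.0003, 0, 0, 0], [0, 0, -0.0003, 0, 0, 0]]]' --newtons 5

```text
t: 30.3
tool_pos: [0.4767, -0.2086, 0.0949]
ee_rot: [[-0.981, 0.194, 0.012], [0.195, 0.979, 0.059], [-0.0, 0.06, -0.998]]
force: [-1.0, -1.0, -3.7]
opening: 0.0222
finger_force: 5.0
```

Request:
arm_command --motion '[[[0, 0, 0, 0, 0, 0], [0, 0, 0, 0, 0, 0], [0, 0, 0, 0, 0, 0], [0, 0, 0, 0, 0, 0], [0, 0, 0, 0, 0, 0], [0, 0, 0, 0, 0, 0], [0, 0, 0, 0, 0, 0], [0, 0, 0, 0, 0, 0]]]' --gripper 0.8

```text
t: 31.1
tool_pos: [0.4766, -0.2085, 0.0949]
ee_rot: [[-0.981, 0.195, 0.012], [0.195, 0.979, 0.059], [-0.0, 0.06, -0.998]]
force: [0.2, 0.1, -0.8]
opening: 0.0747
finger_force: 0.0
```

Run:
```python
from h import *
look(floor=True); s=arm.state(); print(s["opening"],s["force"])
```

```text
t 31.10 tray [ 0.546  -0.2185  0.0338] yaw,ry,rx [-0.1961 -0.0001  0.0601]
  top t 31.10 n   96 roll y -0.0889 z 0.0383 x(0.009 0.045)
   floor n 1345 slope x -0.0024 y -0.0017 z0 0.0069
wrist t 31.15 n 1807 roll y -0.0868 z 0.0345 x(-0.047 0.045)
   floor n 5596 slope x 0.0019 y -0.0011 z0 0.0065
0.07516025797712768 [ 0.3795  1.6458 -0.5439]
```

Released cleanly; withdrawing along the tray normal.

Request:
arm_command --motion '[[[0, 0, -0.004, 0, 0, 0], [0, 0, -0.015, 0, 0, 0], [0, 0, -0.03, 0, 0, 0], [0, 0, -0.05, 0, 0, 0], [0, 0, -0.075, 0, 0, 0], [0, 0, -0.1, 0, 0, 0], [0, 0, -0.12, 0, 0, 0], [0, 0, -0.135, 0, 0, 0], [0, 0, -0.14, 0, 0, 0], [0, 0, -0.14, 0, 0, 0], [0, 0, -0.14, 0, 0, 0]]]'

```text
t: 32.3
tool_pos: [0.4747, -0.2165, 0.2343]
ee_rot: [[-0.981, 0.194, 0.011], [0.195, 0.979, 0.059], [0.0, 0.06, -0.998]]
force: [0.4, -0.3, -0.4]
opening: 0.0754
finger_force: 0.0
```

Run:
```python
from h import *
# tray as seated: model pose
p,R=traytool([.546,-.2185,.0338],.06); S=dict(tool_pos=p,ee_rot=R)
o,R=tray(S)
for n in ("scene","wrist"):
    im=arm.get_image(n); cv2.imwrite(f"pics/end_{n}.png",im["pixels"]); P=cloud(im); L=(P-o)@R; hsv=cv2.cvtColor(im["pixels"],cv2.COLOR_BGR2HSV)
    q=L[(abs(L[...,0])<.047)&(abs(L[...,1])<.13)&(hsv[...,0]>12)&(hsv[...,0]<30)&(hsv[...,1]>110)&(L[...,2]>.022)&(L[...,2]<.08)]
    r=least_squares(lambda k:np.hypot(q[:,1]-k[0],q[:,2]-k[1])-.03,[-.088,.036],loss="soft_l1",f_scale=.002); print(n,"roll",r.x,len(q))
    Z=P[...,2]; m=(Z>.125)&(Z<.145)&(np.hypot(P[...,0]-.477,P[...,1]+.21)<.04); print("grip",m.sum(),cv2.minAreaRect((P[m][:,:2]*1000).astype(np.float32)))
    f=L[(abs(L[...,0])<.04)&(abs(L[...,1])<.11)&(abs(L[...,2]-.006)<.006)]; A=np.c_[f[:,:2],np.ones(len(f))]; print("floor",np.linalg.lstsq(A,f[:,2],rcond=None)[0])
```

```text
scene roll [-0.0879  0.0363] 499
grip 73 ((476.95068359375, -210.67337036132812), (22.22475814819336, 32.42546081542969), 80.03350830078125)
floor [-0.0047  0.0014  0.0073]
wrist roll [-0.089   0.0357] 1843
grip 636 ((475.38946533203125, -210.9348907470703), (21.699039459228516, 30.195899963378906), 78.20755767822266)
floor [-0.0001 -0.0011  0.0064]
```

View pics/end_scene.png

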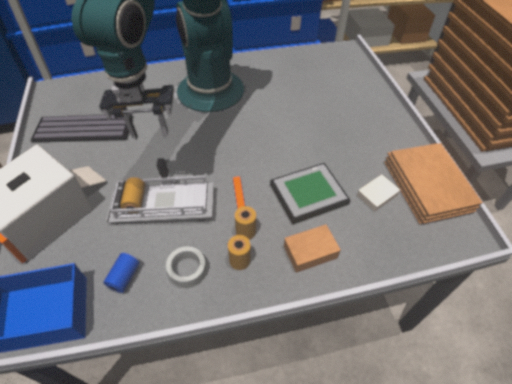

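The tray is back on its stand (160,200) with the roll against the buffer (131,193), the gripper is clear and nothing else has moved. Handing in.

```bash
python3 -c "
from cell import arm
print(arm.finish_job())"
```

```text
the job is handed in; nothing more can be done
None
```

I lifted the tray, held the roll over the glass for about 4.8 s, and put the tray back on its stand with the roll against the buffer; the job is handed in, with no verdict returned.

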